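# Four clicks more on the drying timer

### The arm

A 7-joint arm with a two-finger parallel gripper is mounted at the origin on the work surface; the furniture and walls round the work are solid. World frame = base frame: x ahead of the robot, y to its left, z up, the work surface at z = 0. Lengths are in m, angles in rad, forces in N, time in s.
With the tool pointing down it reaches from about 0.375 to 0.925 m from the base axis. Payload 3.1 kg.
Tool frame: the origin (TCP) lies between the finger pads; the fingertips stand 19 mm ahead of it and the grasp point (between the pads) is the TCP; z points along the fingers, y is the line along which they close (so a half turn about z gives the same grasp; the last joint's range is limited). The gripper opens to 85 mm and grips with 20 to 120 N. Pads are 22 mm wide; open, the fingers measure 114 mm over their backs; the gripper's body (76 mm by 85 mm) begins 54 mm behind the grasp point. The pads swing forward as they close: fully open they stand 13 mm farther back than shut.
Start: joints at [1.049, 0.383, 0.044, 1.598, -0.018, 1.161, -0.05], TCP at [0.267, -0.592, 0.25] pointing down, gripper open.
Joint ranges: [-2.61, 2.61], [-0.41, 2.15], [-1.48, 1.57], [0, 2.5], [-1.57, 4.71], [0.05, 1.97], [-2.85, 2.85]. Speed limits (rad/s): [2.79, 2.79, 3.14, 3.14, 3.14, 3.14, 3.14].

### API

Orientations are given as a unit quaternion [x, y, z, w].
In Python, from bench import move_ptp, movel, move_j, move_gripper, pause, inverse_kinematics, read_camera, camera_params, MotionError, sign_off, look_for, tip_of, read_time_s, read_qpos, read_joint_vel, read_effort, read_eef_pos, read_tcp_rot, read_ft_force, read_ft_torque, read_finger_gap, read_grasp_force gives the robot as it stands. Calls block until the motion is done:
- move_ptp(position, orientation): joint-space move of the TCP to a pose.
- movel(position, orientation=None, speed=0.15): straight line of the TCP; orientation=None keeps the orientation; speed is the mean speed in m/s.
- move_j(angles): joint-space move.
- move_gripper(opening, effort=None): finger opening in m; effort is the grip in N (None keeps the last); returns when the fingers have stopped.
- pause(seconds).
- inverse_kinematics(position, orientation): joint angles nearest the present ones, or None.
- read_camera(name): name is "scene" or "top" or "wrist"; returns the picture (384x512x3 uint8, red, green, blue); there is no depth.
- camera_params(name): a dict with "K" (3x3 intrinsics, pixels), "camera_from_world" (4x4, takes a point from world to camera coordinates). Camera axes: x right, y down, z forward; pixel columns grow to the right and rows downward; lengths in m; the calibration is good to about 2 mm. A picture is of the moment at which its call begins: read the wrist's pose just before it. camera_params takes no time and is no camera call; for the wrist camera it gives the pose at the moment of the call.
A pose or a line that the arm cannot do raises MotionError and nothing moves.
- sign_off(): hands the job in; it is judged then, once.
Trained networks look in the newest picture that a camera, given by its name, has taken for a name from the list of things; names that differ only in an ending like _2 or _b are one class to them, and where a whole thing is asked for, a point or a joint stands for the part that bears it (a point fixed in the world has none). Each returns a list of dicts, best first, with "confidence" (0 to 1); they miss things now and then, are a little off and sometimes report something else, mostly with a low value. They report only what shows in the picture. A call takes as long as a camera call.
- look_for(camera, name): "at" ([column, row] in pixels, amid what is visible of it).
- tip_of(camera, name): "at" ([column, row] in pixels: a listed point, or the origin of a listed thing).
Readings, each from a call of its own:
- read_time_s(): time.
- read_qpos(): joint angles.
- read_joint_vel(): joint speeds.
- read_effort(): joint torques, N m.
- read_eef_pos(): TCP position.
- read_tcp_rot(): TCP orientation.
- read_ft_force(): force on the tool from outside, world axes, zero at the start.
- read_ft_torque(): the same for the moment, N m.
- read_finger_gap(): finger opening in m.
- read_grasp_force(): force on a finger pad.
Only numpy, scipy, OpenCV 4.12 (cv2) and the standard library are available. Lean on these libraries where they do the work, as an engineer would, in place of code of your own. Each camera call takes 0.05 s, during which the arm holds its last target. There are 200 camera calls.

### The job

Give the drying timer four more minutes: with a fingertip against the orange post, push the black click-stop dial clockwise (seen from above) by exactly four clicks from where it stands, feeling each click, and leave it resting in that stop. Then press the green start button all the way down with a fingertip and let it come up again. Push gently and do not pinch or grip the dial or its post, press the button only when the dial is set, and leave the bottles, wooden disc and carving tool round the timer where they are.

Things in the scene. Friction and masses are not known exactly. Their poses are not given: they have to be found in the camera images.
- timer_box: grey metal control box of the timer, fixed to the table, 190 (x) x 130 (y) x 46 mm high; origin at the centre of its underside on the table, z up, its front (-x) face has five cooling slots and looks roughly at the robot. Its top face is level, 46 mm above the table
- dial (a joint): turn of the black dial about its vertical axis, rad, growing clockwise seen from above. Click stops every 0.419 rad (24 degrees), at 0, 0.419 .. 4.19; end stops just outside them. Starts resting in one of the first four. Halfway between stops a push on the post meets 4 to 6 N, then gives way: the dial snaps ahead of the fingertip into the next stop and stays
- post_top (a point): centre of the top of the upright orange post, 12 mm across and 22 mm tall, that stands on the dial 38 mm from its axis; 83 mm above the table. It turns with the dial; at value 0 it lies at 120 degrees, counter-clockwise from above, from the box's x axis. An orange line on the dial points to it
- dial_center (a point): point on the axis of the black knurled dial, 96 mm across, lying flat on the box, in its flat top face 61 mm above the table; 28 mm to the +x side of the box's centre. White marks on the box round the dial, one per click stop
- start_button (a joint): green round push button, 26 mm across, in a black collar on top of the box; value in m, 0 is up, 0.006 fully down, grows as pressed straight down; a spring that takes about 5 N fully down pushes it back up
- start_button_top (a point): centre of the green button's flat top face, 68 mm above the table when up; the black collar round it is 42 mm across and 58 mm above the table; 60 mm to the -x and 30 mm to the +y side of the box's centre
- pink_bottle: paint bottle, pale pink with a black cap, 39 x 39 x 74 mm, standing loose behind the timer; origin at the centre of its underside. Leave it alone
- thinner: white bottle with a black cap, 49 x 49 x 110 mm, standing loose behind the timer; origin at the centre of its underside. Leave it alone
- fuchsia_bottle: paint bottle, bright pink-red (fuchsia) with a black cap, 39 x 39 x 74 mm, standing loose to the right of the timer; origin at the centre of its underside. Leave it alone
- wooden_disc: flat light wooden disc, 88 mm across, 9 mm thick, lying loose at the front right of the timer; origin at the centre of its underside. Leave it alone
- carving_tool: modelling tool with a wooden handle lying along its own x, 166 x 19 x 19 mm, to the right of the timer; origin at the centre of its underside. Leave it alone
- clamp_lamp: black desk lamp, an obstacle: its round base stands left of centre near the back of the table, its thin arm is folded back and up, with the wide black shade above the base. Origin near the base, on the table
- eyelet_press: dark green hand press, an obstacle, on the table to the left of the timer; column about 0.25 m tall with a long lever above it. Origin under its base

How it is judged:
By the outcome, as a careful person would: the job done as asked, in the order asked, and still so for the second after the job is handed in, with the robot touching nothing.
It also fails if it takes over 69 s, if anything falls off the work surface, if the arm or the gripper's body presses on something with over 40 N, if the wrist force passes 120 N, or if a joint passes its speed limit or range.

## Working session

There is one attempt and no reset: what is moved stays moved. The work goes in short steps, each a Python script; the robot and the scene stay as the last script left them, time stands still between calls to the robot, and variables do not carry over. Pictures are saved under pics/ and viewed, at most 10 in all, crops included, and the job is handed in when it is done.

```bash
ls; mkdir -p pics; cat > h.py <<'E'
import numpy as np, cv2
from bench import *
def snap(cam,fn=None):
    P=camera_params(cam); im=read_camera(cam)
    if fn: cv2.imwrite('pics/'+fn,cv2.cvtColor(im,cv2.COLOR_RGB2BGR))
    return im,P
def ray(P,uv):
    T=np.array(P['camera_from_world']);R=T[:3,:3];c=-R.T@T[:3,3]
    d=R.T@np.linalg.inv(P['K'])@np.array([uv[0],uv[1],1.]);return c,d/np.linalg.norm(d)
def atz(P,uv,z):
    c,d=ray(P,uv);return c+d*(z-c[2])/d[2]
def tri(rs):
    A=0;b=0
    for c,d in rs:
        M=np.eye(3)-np.outer(d,d);A=A+M;b=b+M@c
    x=np.linalg.solve(A,b);return x,[np.linalg.norm((np.eye(3)-np.outer(d,d))@(x-c)) for c,d in rs]
E
python3 - <<'E'
from h import *
np.set_printoptions(precision=4,suppress=True)
ims={}
Ps={}
for c in('scene','top'):
    im,Ps[c]=snap(c); ims[c]=im
    for n in('post_top','dial_center','start_button_top','timer_box'):
        for r in tip_of(c,n)[:2]: print(c,n,np.round(r['at'],1),round(r['confidence'],2),atz(Ps[c],r['at'],{'post_top':.083,'dial_center':.061,'start_button_top':.068,'timer_box':0}[n]))
    cv2.imwrite(f'pics/{c}0.png',cv2.cvtColor(im,cv2.COLOR_RGB2BGR))
print(read_time_s(),read_tcp_rot(),read_ft_force())
E
```

```text
pics
scene post_top [281.6 158.9] 0.63 [ 0.4888 -0.3528  0.083 ]
scene dial_center [279.8 160. ] 0.69 [ 0.5055 -0.3725  0.061 ]
scene start_button_top [296.6 172.6] 0.61 [ 0.4205 -0.3301  0.068 ]
scene timer_box [285.3 177.4] 0.96 [ 0.4799 -0.3702  0.    ]
top post_top [314.  194.2] 0.68 [ 0.4932 -0.3429  0.083 ]
top dial_center [326.7 187.2] 0.9 [ 0.5157 -0.3829  0.061 ]
top start_button_top [310.4 221.7] 0.59 [ 0.4155 -0.3331  0.068 ]
top timer_box [325.1 199.7] 0.84 [ 0.4845 -0.3868  0.    ]
0.5 [ 0.9776  0.2103  0.     -0.    ] [ 0.7706 -0.2348  0.2178]
```

```bash
python3 - <<'E'
import cv2,numpy as np
a=cv2.imread('pics/scene0.png');b=cv2.imread('pics/top0.png')
f=lambda im,x,y,w,h,s:cv2.resize(im[y:y+h,x:x+w],None,fx=s,fy=s,interpolation=2)
A=np.vstack([f(a,130,60,260,200,1.5),f(b,200,100,260,200,1.5)])
cv2.imwrite('pics/m0.png',np.hstack([A,np.vstack([f(a,220,110,130,100,3),f(b,260,140,130,100,3)])]))
E
```

```text
(no output)
```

View pics/m0.png

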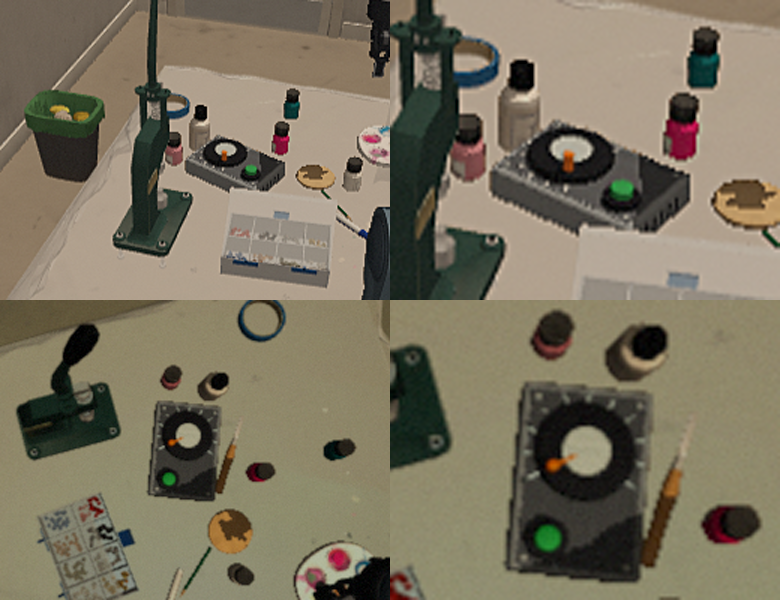

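```bash
cat >> h.py <<'E'
def quat(yaw): return [np.cos(yaw/2),np.sin(yaw/2),0.,0.]  # tool down, tool x at world yaw
E
python3 - <<'E'
from h import *
np.set_printoptions(precision=4,suppress=True)
hz={'post_top':.083,'dial_center':.061,'start_button_top':.068,'timer_box':0}
move_gripper(0.0,20)
R={n:[] for n in hz}
for i,p in enumerate([[.42,-.40,.27],[.50,-.33,.30]]):
    move_ptp(p,quat(0.)); pause(.3)
    im,P=snap('wrist',f'w{i}.png')
    for n in hz:
        for r in tip_of('wrist',n)[:1]: 
            print(i,n,np.round(r['at'],1),round(r['confidence'],2),atz(P,r['at'],hz[n])); R[n].append(ray(P,r['at']))
for n in R:
    if len(R[n])>1: print(n,*tri(R[n]))
print(read_time_s(),read_qpos(),read_finger_gap(),read_ft_force(),read_eef_pos())
a=[cv2.imread(f'pics/w{i}.png') for i in(0,1)]
cv2.imwrite('pics/m1.png',cv2.resize(np.hstack(a),(800,300),interpolation=3))
E
```

```text
0 post_top [206.8 108.6] 0.71 [ 0.4935 -0.345   0.083 ]
0 dial_center [238.6  99.3] 0.75 [ 0.5039 -0.3781  0.061 ]
0 start_button_top [212.4 167.3] 0.54 [ 0.426  -0.3452  0.068 ]
0 timer_box [243.7 115.4] 0.73 [ 0.4853 -0.3803  0.    ]
1 post_top [269.1 178. ] 0.68 [ 0.4886 -0.3442  0.083 ]
1 dial_center [292.9 163.1] 0.92 [ 0.5037 -0.3767  0.061 ]
1 start_button_top [267.5 220. ] 0.6 [ 0.425 -0.343  0.068]
1 timer_box [290.4 169.5] 0.61 [ 0.4824 -0.3806  0.    ]
post_top [ 0.4921 -0.3453  0.0924] [np.float64(0.0018864602186986746), np.float64(0.001886460218698639)]
dial_center [ 0.5036 -0.3775  0.0583] [np.float64(0.0005972347362670187), np.float64(0.0005972347362670209)]
start_button_top [ 0.4246 -0.3438  0.0649] [np.float64(0.0011092949802785723), np.float64(0.0011092949802787532)]
timer_box [ 0.4849 -0.3802  0.0093] [np.float64(0.000838671188196968), np.float64(0.0008386711881969998)]
3.8583 [ 0.5594  0.2509 -0.0526  1.6661  0.0139  1.2251 -1.0677] -0.000235280928304311 [0.5372 0.297  0.4149] [ 0.4997 -0.3303  0.3   ]
```

View pics/m1.png

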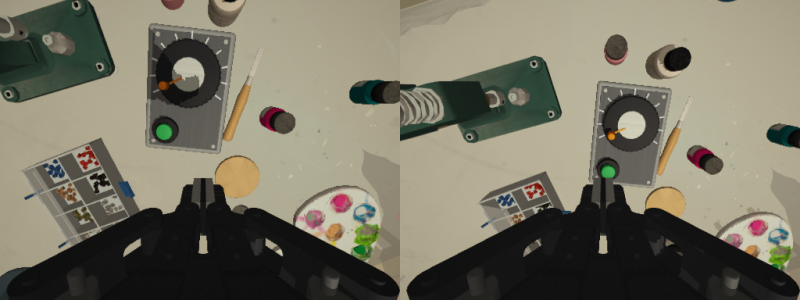

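```bash
cat >> h.py <<'E'
def blobs(im,P,k=0):
    hsv=cv2.cvtColor(im,cv2.COLOR_RGB2HSV); out={}
    for n,lo,hi,z in(('green',(45,120,60),(80,255,255),.068),('orange',(5,140,90),(20,255,255),.083),('white',(0,0,135),(180,60,255),.061)):
        m=cv2.inRange(hsv,lo,hi); N,_,st,ce=cv2.connectedComponentsWithStats(m)
        out[n]=sorted([(int(st[i,4]),ce[i].round(1),atz(P,ce[i],z).round(4)) for i in range(1,N) if st[i,4]>15],key=lambda t:-t[0])[:5]
    return out
E
python3 - <<'E'
from h import *
np.set_printoptions(precision=4,suppress=True)
hz={'post_top':.083,'dial_center':.061,'start_button_top':.068,'timer_box':0}
for i,p in enumerate([[.40,-.385,.22],[.435,-.36,.20]]):
    movel(p,quat(0.)); pause(.3)
    im,P=snap('wrist',f'v{i}.png')
    for k,v in blobs(im,P).items():
        print(i,k,*v,sep='\n ')
    for n in hz:
        for r in tip_of('wrist',n)[:1]: 
            print(i,n,np.round(r['at'],1),round(r['confidence'],2),atz(P,r['at'],hz[n]))
print(read_time_s())
a=[cv2.imread(f'pics/v{i}.png') for i in(0,1)]
cv2.imwrite('pics/m2.png',np.hstack([cv2.resize(x[0:230,110:390],(400,329),interpolation=3) for x in a]))
E
```

```text
0
 green
 (497, array([216.5, 160.2]), array([ 0.4247, -0.3418,  0.068 ]))
 (213, array([497.8, 335.5]), array([ 0.2059, -0.6815,  0.068 ]))
0
 orange
 (1135, array([324.1, 132.9]), array([ 0.453 , -0.4456,  0.083 ]))
 (280, array([459.6, 308.4]), array([ 0.2582, -0.6126,  0.083 ]))
 (137, array([215.6,  87.2]), array([ 0.4928, -0.3461,  0.083 ]))
 (134, array([ 77.9, 254.1]), array([ 0.3268, -0.1928,  0.083 ]))
 (77, array([232.9,  81.9]), array([ 0.4973, -0.3618,  0.083 ]))
0
 white
 (93793, array([284.2, 156.2]), array([ 0.4277, -0.411 ,  0.061 ]))
 (2047, array([254.7,  71.1]), array([ 0.5091, -0.3807,  0.061 ]))
 (396, array([418.8, 301.9]), array([ 0.2496, -0.58  ,  0.061 ]))
 (218, array([259.5, 313.4]), array([ 0.2328, -0.3857,  0.061 ]))
 (166, array([37. , 16.1]), array([ 0.5547, -0.184 ,  0.061 ]))
0 post_top [217.4  88.4] 0.61 [ 0.4918 -0.3477  0.083 ]
0 dial_center [252.7  73.2] 0.61 [ 0.5072 -0.3788  0.061 ]
0 start_button_top [219.4 162.5] 0.97 [ 0.4224 -0.3446  0.068 ]
0 timer_box [256.3 101.7] 0.85 [ 0.4835 -0.3816  0.    ]
1
 green
 (532, array([238.9, 196.9]), arra
[... 191 characters left out ...]
1. , 126.6]), array([ 0.4932, -0.346 ,  0.083 ]))
 (119, array([ 81.6, 280.3]), array([ 0.3423, -0.1819,  0.083 ]))
 (86, array([ 93. , 288.4]), array([ 0.3329, -0.1917,  0.083 ]))
1
 white
 (89923, array([283. , 153.9]), array([ 0.4666, -0.3844,  0.061 ]))
 (2698, array([482. , 312.1]), array([ 0.2841, -0.6173,  0.061 ]))
 (1949, array([281.6, 106.1]), array([ 0.5104, -0.3822,  0.061 ]))
 (442, array([16.7,  5.2]), array([ 0.5908, -0.1599,  0.061 ]))
 (202, array([54.7, 52.6]), array([ 0.5551, -0.184 ,  0.061 ]))
1 post_top [242.2 125.9] 0.71 [ 0.4938 -0.347   0.083 ]
1 start_button_top [239.6 200.2] 0.91 [ 0.4222 -0.3422  0.068 ]
1 timer_box [275.6 135. ] 0.81 [ 0.4796 -0.3806  0.    ]
6.5
```

View pics/m2.png

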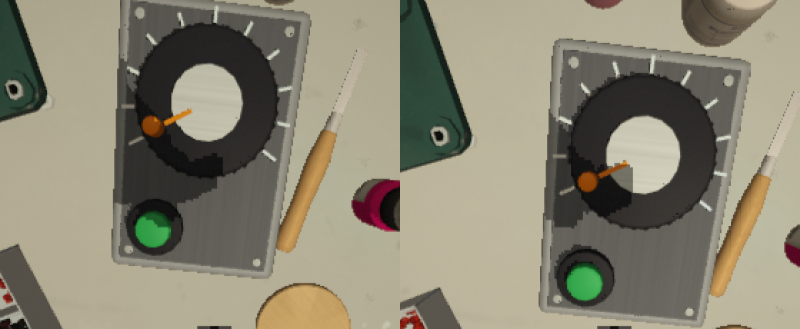

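```bash
cat >> h.py <<'E'
C=np.array([.509,-.381]); ZP=.087
def pose(phi,z=ZP,back=.017):  # finger against a post at world angle phi
    t=np.array([np.sin(phi),-np.cos(phi)])
    p=C+.038*np.array([np.cos(phi),np.sin(phi)])-back*t
    return [*p,z],quat(phi-np.pi/2)
def ft(n=3):
    f=[]
    for _ in range(n): pause(.02); f.append(read_ft_force())
    return np.mean(f,0)
def push(phi,f0,phi_min,dphi=.026,fmax=9):
    """push on until one click is felt; returns finger angle and log"""
    peak=0;log=[]
    while phi>phi_min:
        phi-=dphi; p,q=pose(phi); movel(p,q,speed=.03)
        f=ft()-f0; ft_=-(f[0]*np.sin(phi)-f[1]*np.cos(phi))
        log.append((round(np.degrees(phi),1),round(ft_,1),round(f[2],1)))
        peak=max(peak,ft_)
        if ft_>fmax: return phi,log,'FMAX'
        if peak>2.5 and ft_<.4*peak: return phi,log,'click'
    return phi,log,'limit'
E
python3 - <<'E'
from h import *
for a in (123,70,17): print(inverse_kinematics(*pose(np.radians(a))))
phi=np.radians(125)
p,q=pose(phi,.20); move_ptp(p,q)
p,q=pose(phi); movel(p,q,speed=.08); pause(.2)
f0=ft(8); print(f0)
phi,log,s=push(phi,f0,np.radians(90)); print(s,phi,*log)
snap('wrist','c1.png'); snap('top','c1t.png'); 
for r in tip_of('top','post_top')[:2]: print(r, atz(camera_params('top'),r['at'],.083))
print(read_time_s(), read_eef_pos(),pose(phi)[0])
cv2.imwrite('pics/m3.png',np.hstack([cv2.imread('pics/c1.png'),cv2.resize(cv2.imread('pics/c1t.png')[140:240,260:360],(288,384))[:, :288]]))
E
```

```text
[ 0.66125138  0.47500556 -0.1015815   1.84797008  0.06337261  0.82171798
 -0.46717214]
[ 5.24763227e-01  4.95303875e-01 -1.97927240e-03  1.81449421e+00
  1.27275374e-03  8.31795789e-01 -1.39769763e+00]
[ 0.39921876  0.55546244  0.14996587  1.72718282 -0.10355741  0.86664358
 -2.2508017 ]
[-0.08184742  0.41325448 -0.33968668]
click 1.791661564992913 (np.float64(123.5), np.float64(-0.2), np.float64(0.4)) (np.float64(122.0), np.float64(0.2), np.float64(-0.3)) (np.float64(120.5), np.float64(0.4), np.float64(0.4)) (np.float64(119.0), np.float64(0.1), np.float64(0.6)) (np.float64(117.6), np.float64(0.1), np.float64(0.5)) (np.float64(116.1), np.float64(0.0), np.float64(0.8)) (np.float64(114.6), np.float64(0.2), np.float64(-0.0)) (np.float64(113.1), np.float64(-0.7), np.float64(0.6)) (np.float64(111.6), np.float64(1.0), np.float64(0.8)) (np.float64(110.1), np.float64(1.9), np.float64(0.7)) (np.float64(108.6), np.float64(2.8), np.float64(1.0)) (np.float64(107.1), np.float64(3.9), np.float64(1.1)) (np.float64(105.6), np.float64(3.8), np.float64(1.3)) (np.float64(104.1), np.float64(2.1), np.float64(-0.1)) (np.float64(102.7), np.float64(0.5), np.float64(-0.0))
13.6333 [ 0.48509261 -0.347086    0.08722804] [np.float64(0.4840881503698513), np.float64(-0.3476473427144874), 0.087]
```

View pics/m3.png

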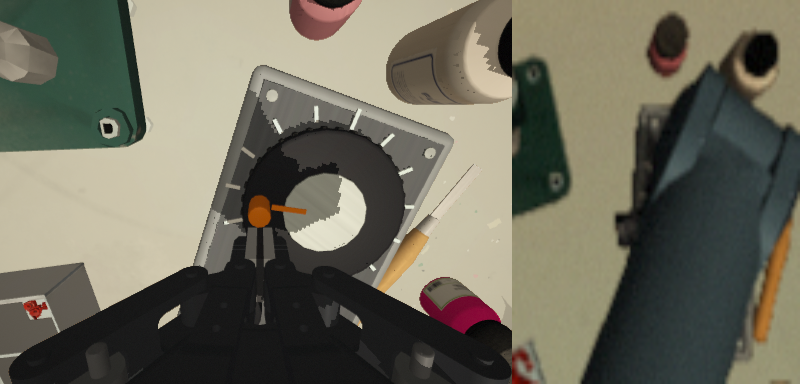

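```bash
cat >> h.py <<'E'
def dial_angle(cam='wrist',fn=None,lo=-10,hi=135):
    """post angle (world deg) whose projected post top best fits the orange seen; also tip_of"""
    im,P=snap(cam,fn); r=tip_of(cam,'post_top')
    pts=[atz(P,x['at'],.083) for x in r[:2]]
    hsv=cv2.cvtColor(im,cv2.COLOR_RGB2HSV); m=cv2.inRange(hsv,(5,150,70),(18,255,255))
    K=np.array(P['K']);T=np.array(P['camera_from_world'])
    def pr(p): c=T[:3,:3]@p+T[:3,3]; c=K@c; return c[:2]/c[2]
    best=[]
    for a in np.radians(np.arange(lo,hi,1.)):
        u=np.array([np.cos(a),np.sin(a)]); h=np.zeros(m.shape,np.uint8)
        pos=lambda r,z:tuple(pr(np.array([*(C+r*u),z])).round().astype(int).tolist())
        w=max(2,int(np.linalg.norm(pr(np.array([*(C+.044*u),.083]))-pr(np.array([*(C+.032*u),.083])))))
        cv2.line(h,pos(.038,.061),pos(.038,.083),255,w); cv2.line(h,pos(.018,.061),pos(.038,.061),255,max(1,w//4))
        best.append(((h&m>0).sum()/ max(1,((h>0)).sum()),round(np.degrees(a))))
    best.sort(reverse=True)
    return [(b[1],round(float(b[0]),2)) for b in best[:4]],[(round(x['confidence'],2),p[:2].round(4).tolist(),round(float(np.degrees(np.arctan2(*(p[:2]-C)[::-1]))),1)) for x,p in zip(r,pts)]
E
python3 - <<'E'
from h import *
print(dial_angle())
phi=1.791661564992913; f0=np.array([-0.082,0.413,-0.34])
for i in range(3):
    phi-=.026; movel(*pose(phi),speed=.03); f=ft(5)-f0; print(np.degrees(phi),-(f[0]*np.sin(phi)-f[1]*np.cos(phi)),f)
print(dial_angle('wrist','c2.png')); print(read_time_s(),phi)
E
```

```text
([(92, 0.8), (93, 0.78), (91, 0.78), (90, 0.77)], [(0.42, [0.5869, -0.393], -8.8)])
101.16495572255782 0.05361315509050479 [ 0.03299862 -0.44407022 -0.00174251]
99.67526545521768 -0.35380152485544325 [ 0.36180433 -0.01699675  0.5674851 ]
98.18557518787753 -0.14957695793545608 [ 0.20439942 -0.37041828  0.77869434]
([(92, 0.79), (93, 0.79), (90, 0.77), (94, 0.77)], [(0.76, [0.5086, -0.3414], 90.6)])
14.8333 1.713661564992913
```

View pics/c2.png

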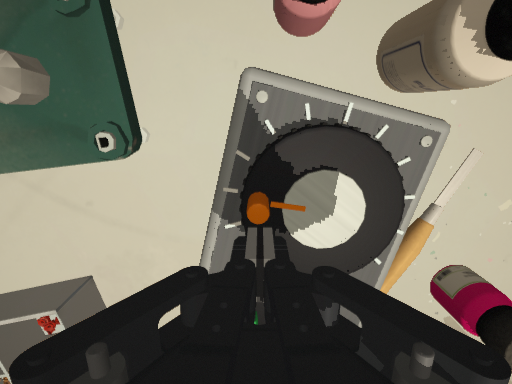

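```bash
python3 - <<'E'
from h import *
phi=1.713661564992913; f0=np.array([-0.082,0.413,-0.34])
for k,stop in ((2,66.5),(3,42.5),(4,18.5)):
    phi,log,s=push(phi,f0,np.radians(stop+4)); print(k,s,np.degrees(phi).round(1),[(float(a),float(b)) for a,b,_ in log])
    pause(.15)
    for _ in range(3):
        a=dial_angle('wrist',f'k{k}.png'); print(a)
        if abs(a[0][0][0]-stop)<6: break
        phi-=.026; movel(*pose(phi),speed=.03)
    else: print('not snapped'); break
    if s!='click': break
print(phi,read_time_s())
E
```

```text
2 click 80.3 [(96.7, 0.2), (95.2, 0.4), (93.7, -0.0), (92.2, -0.1), (90.7, -0.2), (89.2, 0.1), (87.8, 0.9), (86.3, 2.2), (84.8, 3.0), (83.3, 3.1), (81.8, 3.1), (80.3, 1.2)]
([(82, 0.77), (83, 0.76), (81, 0.75), (80, 0.74)], [])
([(78, 0.78), (77, 0.77), (79, 0.77), (80, 0.75)], [(0.74, [0.5187, -0.3433], 75.5)])
([(70, 0.79), (69, 0.78), (68, 0.77), (66, 0.75)], [(0.93, [0.524, -0.3463], 66.6)])
3 click 56.5 [(75.8, -0.8), (74.4, 0.1), (72.9, -0.0), (71.4, -0.9), (69.9, -0.3), (68.4, -0.4), (66.9, -0.2), (65.4, -0.1), (63.9, 1.0), (62.4, 2.4), (60.9, 3.7), (59.5, 3.6), (58.0, 2.8), (56.5, -0.4)]
([(51, 0.68), (50, 0.68), (49, 0.67), (48, 0.67)], [(0.68, [0.5341, -0.3529], 48.2)])
([(46, 0.62), (45, 0.61), (44, 0.61), (47, 0.6)], [(0.72, [0.5364, -0.3545], 44.0)])
4 click 32.6 [(53.5, -0.5), (52.0, -0.2), (50.5, -0.7), (49.0, -0.1), (47.5, 0.2), (46.0, -0.4), (44.6, -0.9), (43.1, -0.5), (41.6, 0.3), (40.1, 2.0), (38.6, 2.6), (37.1, 2.8), (35.6, 3.5), (34.1, 2.0), (32.6, -0.7)]
([(21, 0.62), (20, 0.62), (19, 0.61), (22, 0.61)], [(0.95, [0.5452, -0.3699], 17.0)])
0.569661564992912 28.9333
```

```bash
python3 - <<'E'
from h import *
phi=0.569661564992912
p,q=pose(phi,ZP,.022); movel(p,q,speed=.05); movel([p[0],p[1],.20],q,speed=.15)
move_ptp([.40,-.385,.22],quat(0.)); pause(.3)
print(dial_angle('wrist','d.png'), dial_angle('top'))
im,P=snap('wrist'); print(blobs(im,P)['green'][:2])
cv2.imwrite('pics/m4.png',cv2.resize(cv2.imread('pics/d.png')[0:230,110:410],(780,598),interpolation=3)); print(read_time_s())
E
```

```text
([(20, 0.75), (19, 0.72), (18, 0.72), (17, 0.7)], [(0.66, [0.4726, -0.4489], -118.2), (0.61, [0.5428, -0.3679], 21.1)]) ([(24, 0.87), (23, 0.78), (21, 0.75), (20, 0.75)], [(0.85, [0.5495, -0.3699], 15.3)])
[(499, array([216.3, 159.7]), array([ 0.4246, -0.3418,  0.068 ])), (214, array([498.3, 335.3]), array([ 0.2056, -0.6815,  0.068 ]))]
31.6833
```

View pics/m4.png

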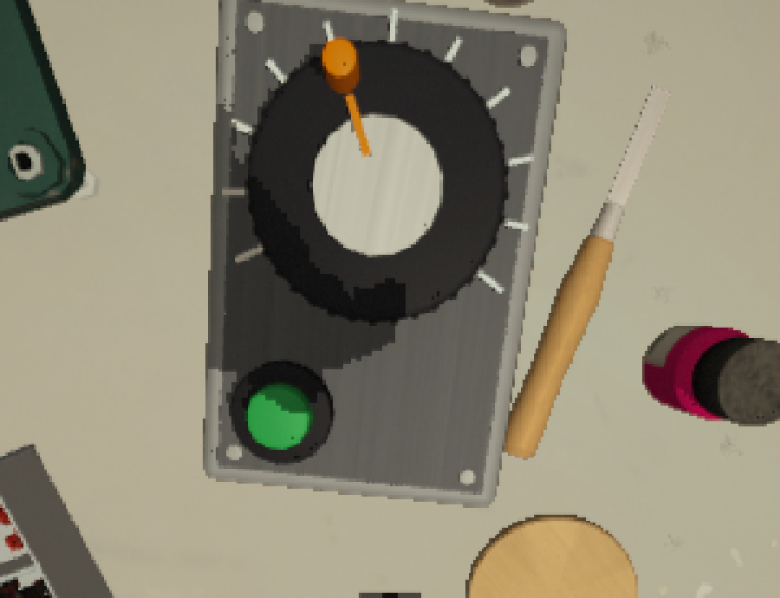

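The orange line points at the fifth white mark, at (329,30) in the view. Counting from mark 0 at (248,256), that is four clicks from the start. The button is up at (280,415). Next I press it.

```bash
python3 - <<'E'
from h import *
b=[.425,-.342]; q=quat(0.)
move_ptp([*b,.13],q); movel([*b,.092],speed=.06); pause(.2); f0=ft(8)
z=.092
while z>.076:
    z-=.0007; movel([*b,z],speed=.02); f=ft(4)-f0; print(round(z,4),read_eef_pos()[2].round(4),f.round(1))
    if f[2]>11: break
pause(.2)
movel([*b,.092],speed=.05); movel([*b,.20],speed=.15)
move_ptp([.40,-.385,.22],q); pause(.3)
print(dial_angle('wrist','e.png')[0][:1]); im,P=snap('wrist'); print(blobs(im,P)['green'][:1],read_time_s(),f0,ft(8))
E
```

```text
0.0913 0.0913 [-0.1  0.2  0.1]
0.0906 0.0906 [ 0.1 -0.7  0.1]
0.0899 0.0899 [-0.1 -0.1 -0.3]
0.0892 0.0892 [ 0.4 -0.2 -0.3]
0.0885 0.0885 [-0.3 -0.1 -0.2]
0.0878 0.0877 [ 0.2 -0.3 -0. ]
0.0871 0.0872 [0.4 0.2 0.6]
0.0864 0.0865 [-0.4 -0.2  1.5]
0.0857 0.0858 [ 0.1 -0.2  1.7]
0.085 0.0851 [ 0.  -0.4  2.5]
0.0843 0.0844 [-0.4 -0.3  2.5]
0.0836 0.0837 [0.1 0.2 3.5]
0.0829 0.083 [ 0.3 -0.3  3.9]
0.0822 0.0823 [ 0.8 -0.8  3.7]
0.0815 0.0816 [-0.3 -0.3  3.8]
0.0808 0.0811 [-0.  -0.2  6.3]
0.0801 0.0811 [-1.2  0.6 10. ]
0.0794 0.081 [-2.2  1.8 13.8]
[(19, 0.78)]
[(502, array([217.2, 159.9]), array([ 0.4246, -0.3418,  0.068 ]))] 41.2333 [0.0020142  0.16284698 0.06372736] [-0.03931215  0.15953564  0.20285955]
```

The button bottomed out at 6 mm and came back up. The dial is still at the fourth stop.

```bash
python3 -c "
from bench import *
print(sign_off())"
```

```text
the job is handed in; nothing more can be done
None
```

The dial was pushed exactly four clicks clockwise and rests in that stop. The green button was then pressed fully down and came back up, and the job was handed in at about 41 s, with nothing else touched that I could see.

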